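Start the bedtime soother on the dresser caddy

TASK

Start the baby's bedtime soother built into the caddy: with a fingertip, gently press the green key (start), then the blue key (lullaby), then the yellow key (night-light), each fully down, where it stays. Leave the red stop key up, and leave the teether, ring, jar and rattle lying where they are.

Things in the scene. Friction and masses are not known exactly. Their poses are not given: they have to be found in the camera images.
- caddy: cream plastic caddy, fixed, clamped over the dresser's far edge. Origin: centre of its underside, on the dresser top; +x points away from the robot to the clamp, +y along its long side. Robot side (x -100 to -35, y -125 to +125 mm): solid key console, flat top 50 mm high. Behind it (x to +91 mm): open toy tray of three cells, walls 44 mm high; then a flat steel clamp arm 8 mm high to x +225 mm.
- green_unit: thin grey disc, fixed on the console top, with the green key in it. Origin: on the key axis at the console top, 50 mm above the dresser; z up. The key is a round springy green cap, 35 mm across, its flat top 20 mm above this origin when up, 10 mm when fully down. The four keys stand in a row along the caddy's y, 53 mm apart, in any order, 18 mm clear between neighbours.
- green_key (a joint): travel of the green key, straight down: 0 fully up (as at the start), 0.010 m fully down, against a stop. It moves with about 3 N of friction, has no return spring and stays where it is left. Its cap is springy on top of that: it gives way under the finger by about 1 mm at 3 N, 3 mm at 6 N, at most 8 mm at 13 N, and comes back up when let go (not part of this value).
- blue_unit: thin grey disc, fixed on the console top, with the blue key in it. Origin: on the key axis at the console top, 50 mm above the dresser; z up. The key is a round springy blue cap, 35 mm across, its flat top 20 mm above this origin when up, 10 mm when fully down. The four keys stand in a row along the caddy's y, 53 mm apart, in any order, 18 mm clear between neighbours.
- blue_key (a joint): travel of the blue key, straight down: 0 fully up (as at the start), 0.010 m fully down, against a stop. It moves with about 3 N of friction, has no return spring and stays where it is left. Its cap is springy on top of that: it gives way under the finger by about 1 mm at 3 N, 3 mm at 6 N, at most 8 mm at 13 N, and comes back up when let go (not part of this value).
- yellow_unit: thin grey disc, fixed on the console top, with the yellow key in it. Origin: on the key axis at the console top, 50 mm above the dresser; z up. The key is a round springy yellow cap, 35 mm across, its flat top 20 mm above this origin when up, 10 mm when fully down. The four keys stand in a row along the caddy's y, 53 mm apart, in any order, 18 mm clear between neighbours.
- yellow_key (a joint): travel of the yellow key, straight down: 0 fully up (as at the start), 0.010 m fully down, against a stop. It moves with about 3 N of friction, has no return spring and stays where it is left. Its cap is springy on top of that: it gives way under the finger by about 1 mm at 3 N, 3 mm at 6 N, at most 8 mm at 13 N, and comes back up when let go (not part of this value).
- red_unit: thin grey disc, fixed on the console top, with the red key in it. Origin: on the key axis at the console top, 50 mm above the dresser; z up. The key is a round springy red cap, 35 mm across, its flat top 20 mm above this origin when up, 10 mm when fully down. The four keys stand in a row along the caddy's y, 53 mm apart, in any order, 18 mm clear between neighbours.
- red_key (a joint): travel of the red key, straight down: 0 fully up (as at the start), 0.010 m fully down, against a stop. It moves with about 3 N of friction, has no return spring and stays where it is left. Its cap is springy on top of that: it gives way under the finger by about 1 mm at 3 N, 3 mm at 6 N, at most 8 mm at 13 N, and comes back up when let go (not part of this value).
- star_teether: navy silicone star teether, five-pointed, 64 mm across, 14 mm thick, loose, flat in one tray cell. Origin: centre of its underside. Bystander.
- wood_ring: beechwood ring, 64 mm outside, 42 mm inside, 14 mm thick, loose, flat in one tray cell. Origin: centre of its underside. Bystander.
- jar: lidded glass jar, 52 mm across, 62 mm tall, upright and loose in one tray cell, its top about 68 mm above the dresser. Origin: centre of its underside. Bystander.
- rattle: orange plastic rattle with a disc head, about 128 mm long, 54 mm wide at the head, 24 mm high, lying loose on the dresser on the +y side of the caddy. Origin: on its underside, about the middle of its length; +x towards the head. Bystander.

How it is judged (in metres and radians):
On the way, in this order (a step that is already met when the one before it is completed fails the run):
1. the green key is down (value of joint green_key above 0.0065 m), for 0.1 s.
2. the blue key is down (value of joint blue_key above 0.0065 m), for 0.1 s.
3. the yellow key is down (value of joint yellow_key above 0.0065 m), for 0.1 s.
At the end, for the whole second after the job is handed in: the green, blue and yellow keys are each down by more than 6.5 mm of their 10 mm, the red key is up (within 3 mm), and the teether, ring, jar and rattle are within 15 mm of where they started (value of joint each of green_key, blue_key, yellow_key above 0.0065 m and value of joint red_key below 0.003 m and distance of each of star_teether, wood_ring, jar, rattle from where it was at the start of the episode below 0.015 m); the robot touches nothing.
It fails at once if a key is pushed down (over 3 mm) before the key that should come before it is down ((value of joint blue_key above 0.003 m and value of joint green_key below 0.0065 m) or (value of joint yellow_key above 0.003 m and value of joint green_key below 0.0065 m) or (value of joint yellow_key above 0.003 m and value of joint blue_key below 0.0065 m)).
It fails at once if the red key is pushed down (over 3 mm) (value of joint red_key above 0.003 m).
It fails at once if a key or the caddy is struck or pressed harder than 20 N (contact force between anything else and green_unit above 20 N or contact force between anything else and blue_unit above 20 N or contact force between anything else and yellow_unit above 20 N or contact force between anything else and red_unit above 20 N or contact force between any of the arm, the fingers and caddy above 20 N).
It fails at once if the teether, ring, jar or rattle is moved or lifted more than 15 mm (distance of any of star_teether, wood_ring, jar, rattle from where it was at the start of the episode above 0.015 m).
It also fails if it takes over 40 s, if anything falls off the work surface, if the arm or the gripper's body presses on something with over 40 N, if the wrist force passes 120 N, or if a joint passes its speed limit or range.

ROBOT

A 6-joint arm with a two-finger parallel gripper is mounted at the origin on the work surface. World frame = base frame: x ahead of the robot, y to its left, z up, the work surface at z = 0. Lengths are in mm, angles in rad, forces in N, time in s.
With the tool pointing down it reaches from about 300 to 775 mm from the base axis. Payload 14.6 kg.
Tool frame: the origin (TCP) lies on the centre line of the jaws, within the pads' length; the fingertips stand 19 mm ahead of it and the grasp point (between the pads) is the TCP (bot.tip_reach is the distance from the TCP to the fingertips, in mm); y points along the fingers, x is the direction in which the jaws open and shut, and the axes are right-handed (so a half turn about y gives the same grasp; the last joint's range is limited). The gripper opens to 85 mm and grips with 20 to 120 N. Pads are 22 mm wide; open, the fingers measure 114 mm over their backs; the gripper's body (76 mm by 85 mm) begins 54 mm behind the grasp point. The pads swing forward as they close: fully open they stand 13 mm farther back than shut.
Start: joints at [1.248, 0.3, 1.521, -0, 1.321, -0.067], TCP at [139.159, 532.094, 250.281] pointing down, gripper open.
Joint ranges: [-3.03, 3.03], [-0.79, 2.21], [0.23, 2.52], [-1.04, 4.18], [0, 3.07], [-2.55, 2.55]. Speed limits (rad/s): [2.22, 2.22, 2.57, 3.14, 3.14, 3.14].

INTERFACE

Orientations are given as a unit quaternion [w, x, y, z].
In Python, from rig import bot gives the robot as it stands. Calls block until the motion is done:
- bot.move_to(position, orientation): joint-space move of the TCP to a pose.
- bot.servo_line(position, attitude=None, speed=150, until_force=None): straight line of the TCP; attitude=None keeps the orientation; speed is the mean speed in mm/s. With until_force (N) it stops when the force on the tool has changed by that much, and returns True; else False.
- bot.move_joints(angles): joint-space move.
- bot.move_gripper(opening, grip_force=None): finger opening in mm; grip_force is the grip in N (None keeps the last); returns when the fingers have stopped.
- bot.dwell(seconds).
- bot.ik(position, orientation): joint angles nearest the present ones, or None.
- bot.read_state(): the state.
- bot.read_camera(name): name is "scene" or "top"; returns a dict with "image" (480x640x3 uint8, blue, green, red), "depth" (480x640 float32, mm along the optical axis (not along the pixel's ray), 0 where there is no reading), "fovy" (degrees; the focal length in pixels is half the picture's height over the tangent of half this angle, whatever the lens; pixels are square), "cx", "cy" (the principal point, pixels), "k1" (the pictures are not rectified: a ray, as slopes to the right and down, at radius r is drawn at 1 + k1 r^2 times it, then the intrinsics apply), "eye" and "attitude" of the camera in the world. Camera axes: x right, y down, z forward; pixel columns grow to the right and rows downward; lengths in mm; the calibration is good to about 2 mm. A picture is of the moment at which its call begins.
A pose or a line that the arm cannot do raises bot.MotionError and nothing moves.
- bot.finish_job(): hands the job in, once; it reports no verdict.
The state is a dict: "clock": time; "joint_positions": joint angles; "qvel": joint speeds; "effort": joint torques, N m; "ee_pos": TCP position; "tool_rot": TCP orientation; "ft_force": force on the tool from outside, world axes, zero at the start; "moment": the same for the moment, N m; "grip_width": finger opening in mm.
Only numpy, scipy, OpenCV 4.12 (cv2) and the standard library are available. Lean on these libraries where they do the work, as an engineer would, in place of code of your own. Each camera call takes 0.05 s, during which the arm holds its last target. There are 200 camera calls.

## Working session

There is one attempt and no reset: what is moved stays moved. The work goes in short steps, each a Python script; the robot and the scene stay as the last script left them, time stands still between calls to the robot, and variables do not carry over. Pictures are saved under pics/ and viewed, about 8 in all and at most 12, crops included, and the job is handed in when it is done.

```bash
ls; mkdir -p pics; python3 - <<'E'
from rig import bot
import cv2,numpy as np
for n in("scene","top"):
    c=bot.read_camera(n); cv2.imwrite(f"pics/{n}0.png",c["image"]); np.savez(f"{n}0.npz",**c)
    print(n,{k:v for k,v in c.items() if k not in("image","depth")})
s=bot.read_state();print(s["clock"],s["ee_pos"],s["tool_rot"],s["grip_width"],bot.tip_reach)
E
```

```text
pics
scene {'fovy': 46.35961563607749, 'cx': 316.51538256092795, 'cy': 243.8421550697167, 'k1': 0.03956077975955338, 'eye': array([1001.92712091, -202.32218478,  677.76573296]), 'attitude': array([-0.30370183,  0.83047785,  0.4401957 , -0.15588293])}
top {'fovy': 46.06328421326316, 'cx': 323.05227741720444, 'cy': 247.76475960467343, 'k1': -0.1540561401094015, 'eye': array([468.55106319,  76.16617226, 950.57264019]), 'attitude': array([ 0.04027695, -0.69708748,  0.71515573, -0.03160849])}
0.1 [139.11450149 531.90224476 249.74498743] [-0.55946107  0.55992606  0.43181345 -0.43246187] 85.33724788735641 19.0
```

View pics/top0.png

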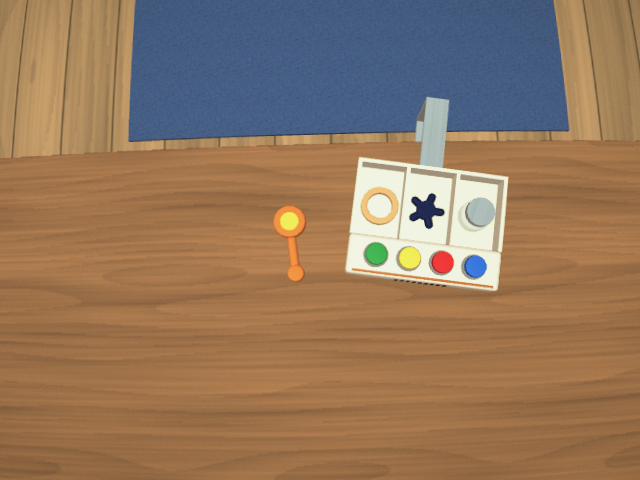

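View pics/scene0.png

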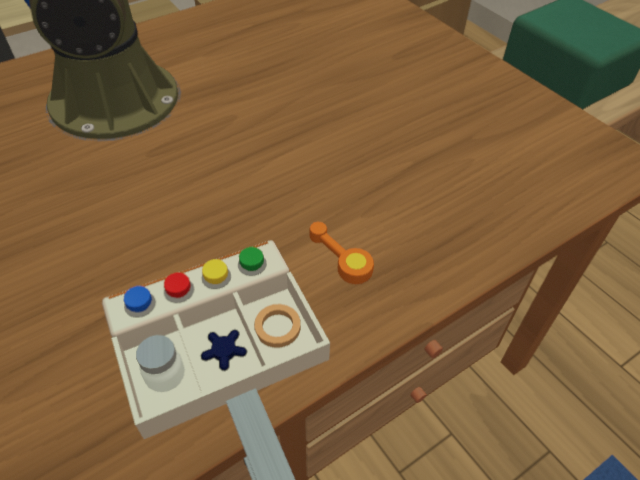

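The top view shows the keys at green (376,254), yellow (410,258), red (442,262) and blue (475,266), with the jar behind the blue key and the rattle well to the left. Next I locate the caps in both views.

```bash
cat > h.py <<'E'
import numpy as np,cv2
from scipy.spatial.transform import Rotation as R
HUE=dict(green=(45,85),blue=(100,125),yellow=(22,34),red=(0,6))
def rays(c,uv):
    f=240/np.tan(np.radians(float(c["fovy"]))/2)
    K=np.array([[f,0,c["cx"]],[0,f,c["cy"]],[0,0,1]],float)
    n=cv2.undistortPoints(np.float64(uv).reshape(-1,1,2),K,np.array([float(c["k1"]),0,0,0])).reshape(-1,2)
    q=c["attitude"]
    return R.from_quat([q[1],q[2],q[3],q[0]]).apply(np.c_[n,np.ones(len(n))])
def plane(c,uv,z):
    d=rays(c,uv); return c["eye"]+d*((z-c["eye"][2])/d[:,2])[:,None]
def caps(c,box,z=70):
    """per colour: centre on plane z, diameter, median depth-height"""
    hsv=cv2.cvtColor(c["image"],cv2.COLOR_BGR2HSV); out={}
    x0,y0,x1,y1=box
    for k,(a,b) in HUE.items():
        m=cv2.inRange(hsv,(a,130,60),(b,255,255)); w=np.zeros_like(m); w[y0:y1,x0:x1]=m[y0:y1,x0:x1]
        cs,_=cv2.findContours(w,cv2.RETR_EXTERNAL,cv2.CHAIN_APPROX_NONE)
        if not cs: continue
        ct=max(cs,key=cv2.contourArea)
        fill=np.zeros_like(w); cv2.drawContours(fill,[ct],-1,255,-1)
        v,u=np.nonzero(fill); d=rays(c,np.c_[u,v]); dep=c["depth"][v,u]
        q=c["attitude"]; fw=R.from_quat([q[1],q[2],q[3],q[0]]).apply([0,0,1.])
        P=c["eye"]+d*(dep/(d@fw))[:,None]
        zt=np.percentile(P[:,2],75); top=P[(abs(P[:,2]-zt)<3.5)&(dep>0)]
        e=plane(c,ct[:,0],z)[:,:2]; (cx,cy),r=cv2.minEnclosingCircle(e.astype(np.float32))
        out[k]=dict(circ=np.round([cx,cy,2*r],1),dep=np.round([*((top.min(0)+top.max(0))/2)[:2],np.median(top[:,2])],1),ext=np.round(np.ptp(top,axis=0)[:2],1))
    return out
E
python3 - <<'E'
from h import *
for n,b in(("top",(340,235,505,295)),("scene",(95,235,275,320))):
    c=np.load(n+"0.npz"); print(n); r=caps(c,b)
    for k in r: print(k,r[k])
    q=[r[k]["dep"][:2] for k in("green","yellow","red","blue")]; print(np.linalg.norm(np.diff(q,axis=0),axis=1))
E
```

```text
top
green {'circ': array([547.5,   3.2,  33.3]), 'dep': array([548.2,   3.1,  70.8]), 'ext': array([31.6, 31.8])}
blue {'circ': array([ 523.1, -152.6,   34.3]), 'dep': array([ 523.4, -153. ,   70.6]), 'ext': array([31.9, 32.5])}
yellow {'circ': array([539.4, -48.9,  35. ]), 'dep': array([539.8, -49.2,  71. ]), 'ext': array([33.3, 33.4])}
red {'circ': array([ 531.3, -100.6,   35.1]), 'dep': array([ 532. , -101.4,   70.5]), 'ext': array([33.2, 33.1])}
[52.97027468 52.77954149 52.31175776]
scene
green {'circ': array([555.7,   0. ,  40.3]), 'dep': array([5.521e+02, 4.000e-01, 7.010e+01]), 'ext': array([34.3, 31.6])}
blue {'circ': array([ 531.6, -156. ,   40. ]), 'dep': array([ 527.4, -156.3,   69.3]), 'ext': array([34.1, 31.8])}
yellow {'circ': array([547. , -52.9,  43.1]), 'dep': array([543.1, -51.4,  70. ]), 'ext': array([34.9, 32.4])}
red {'circ': array([ 539.5, -104.3,   42. ]), 'dep': array([ 535.1, -103.7,   70.2]), 'ext': array([34.1, 32.5])}
[52.57604017 52.90831693 53.16060572]
```

Both views agree to about 4 mm, with spacing 53 mm and height 70 mm as they should be, so I'll use the mean. I close the fingers, go above the green key and check.

```bash
cat >> h.py <<'E'
KEY=dict(green=(550.1,1.8),yellow=(541.4,-50.3),red=(533.5,-102.5),blue=(525.4,-154.6))
CX=np.array([.988,-.155,0]);CX/=np.linalg.norm(CX)
def quat(x):
    y=np.array([0,0,-1.]); q=R.from_matrix(np.c_[x,y,np.cross(x,y)]).as_quat(); return [q[3],q[0],q[1],q[2]]
E
python3 - <<'E'
from h import *
from rig import bot
bot.move_gripper(0,20)
best=None
j0=np.array(bot.read_state()["joint_positions"])
for s in(1,-1):
    js={k:bot.ik([*KEY[k],110],quat(s*CX)) for k in KEY}
    print(s,{k:None if v is None else np.round(v,2) for k,v in js.items()})
    if js["green"] is not None and js["blue"] is not None:
        d=abs(np.array(js["green"])-j0).max()
        if best is None or d<best[0]: best=(d,s)
s=best[1]; bot.move_to([*KEY["green"],150],quat(s*CX)); bot.servo_line([*KEY["green"],105])
st=bot.read_state(); print("s",s,st["clock"],st["ee_pos"],st["grip_width"],st["ft_force"])
a=bot.read_camera("scene")["image"][160:360,60:380];b=bot.read_camera("top")["image"][160:320,300:556]
cv2.imwrite("pics/p1.png",np.vstack([cv2.resize(a,(640,400)),cv2.resize(b,(640,400))])[:, :][::1] if 0 else np.hstack([cv2.resize(a,(400,250)),cv2.resize(b,(400,250))]))
E
```

```text
1 {'green': array([-0.06,  0.46,  1.66, -0.  ,  1.03,  0.09]), 'yellow': array([-0.16,  0.44,  1.68, -0.  ,  1.02, -0.  ]), 'red': array([-0.26,  0.44,  1.68, -0.  ,  1.02, -0.1 ]), 'blue': array([-0.35,  0.45,  1.66, -0.  ,  1.03, -0.2 ])}
-1 {'green': None, 'yellow': None, 'red': None, 'blue': None}
s 1 3.725 [550.24064321   2.07211859 105.34661101] 0.35598863239185163 [-0.68369225  0.14365664  0.5569472 ]
```

View pics/p1.png

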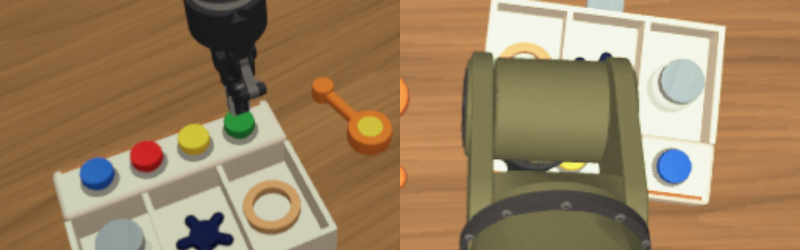

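The picture shows the closed fingertips just above the green cap (left crop, about (238,105)), clear of everything else. Pressing green now.

```bash
cat >> h.py <<'E'
def press(bot,k,F=8,zmin=72):
    log=[]
    hit=bot.servo_line([*KEY[k],zmin],speed=14,until_force=F); s=bot.read_state()
    print(k,"hit",hit,"t",round(s["clock"],2),"tcp",np.round(s["ee_pos"],1),"F",np.round(s["ft_force"],1))
    bot.dwell(.2); s=bot.read_state(); print(" after",np.round(s["ee_pos"],1),np.round(s["ft_force"],1))
    return hit
E
python3 - <<'E'
from h import *
from rig import bot
press(bot,"green")
E
```

```text
green hit True t 5.78 tcp [550.2   1.8  74.6] F [-1.6  0.2  8.4]
 after [550.2   1.8  74.7] [-2.3 -0.1  6.8]
```

The fingertip stopped at z=55.6 with 8 N, which matches a bottomed key (60) with the cap compressed about 4 mm. I lift, check green with the camera, then press blue.

```bash
python3 - <<'E'
from h import *
from rig import bot
bot.servo_line([*KEY["green"],110],speed=80); bot.servo_line([*KEY["blue"],110]); bot.servo_line([*KEY["blue"],97],speed=60)
c=bot.read_camera("scene"); r=caps(c,(95,235,275,320))
for k in r: print(k,r[k]["dep"],r[k]["ext"])
print(bot.read_state()["ft_force"])
if abs(r["green"]["dep"][2]-60)<3: press(bot,"blue")
E
```

```text
green [5.528e+02 2.000e-01 5.990e+01] [31.2 31.7]
blue [ 529.2 -156.2   69.3] [30.9 32. ]
yellow [542.5 -51.8  70.1] [36.9 32.6]
red [ 534.8 -103.9   70.1] [34.7 32.2]
[-0.32479727  0.71162708  0.04909166]
blue hit True t 9.66 tcp [ 525.5 -154.6   74.5] F [-2.5  0.4  7.7]
 after [ 525.5 -154.6   74.6] [-1.6  0.6  7.2]
```

```bash
python3 - <<'E'
from h import *
from rig import bot
B=(95,235,275,320)
bot.servo_line([*KEY["blue"],110],speed=80); bot.servo_line([*KEY["yellow"],110]); bot.servo_line([*KEY["yellow"],97],speed=60)
r=caps(bot.read_camera("scene"),B); print({k:r[k]["dep"][2] for k in r})
if abs(r["blue"]["dep"][2]-60)<3 and press(bot,"yellow"):
    bot.servo_line([*KEY["yellow"],130],speed=80); bot.move_to([400,150,250],quat(CX))
    cs=bot.read_camera("scene"); ct=bot.read_camera("top")
    for c,b in((cs,B),(ct,(340,235,505,295))): r=caps(c,b); print({k:r[k]["dep"][2] for k in r})
    cv2.imwrite("pics/end.png",np.hstack([cv2.resize(cs["image"],(400,300)),cv2.resize(ct["image"],(400,300))]))
    for n,c in(("scene",cs),("top",ct)):
        o=np.load(n+"0.npz")["image"]; d=cv2.absdiff(o,c["image"]).max(2)
        x,y,w,h=dict(scene=(90,220,300,220),top=(265,150,250,145))[n]
        print(n,"changed px",[(i.tolist()) for i in cv2.connectedComponentsWithStats((d[y:y+h,x:x+w]>50).astype(np.uint8))[2][1:] if i[4]>15])
    print(bot.read_state()["clock"])
E
```

```text
{'green': np.float64(60.1), 'blue': np.float64(59.3), 'yellow': np.float64(70.0), 'red': np.float64(70.1)}
yellow hit True t 13.18 tcp [541.5 -50.3  74.5] F [-2.6  0.4  7.6]
 after [541.5 -50.3  74.6] [-1.4  1.3  7.7]
{'green': np.float64(60.2), 'blue': np.float64(59.3), 'yellow': np.float64(60.0), 'red': np.float64(70.1)}
{'green': np.float64(60.8), 'blue': np.float64(60.5), 'yellow': np.float64(60.6), 'red': np.float64(70.5)}
scene changed px [[149, 27, 25, 13, 131], [112, 39, 25, 15, 128], [150, 41, 24, 13, 124], [114, 52, 24, 15, 137], [33, 66, 27, 17, 155], [37, 78, 26, 17, 170]]
top changed px [[212, 106, 10, 20, 36], [198, 108, 10, 20, 55]]
15.3917
```

View pics/end.png

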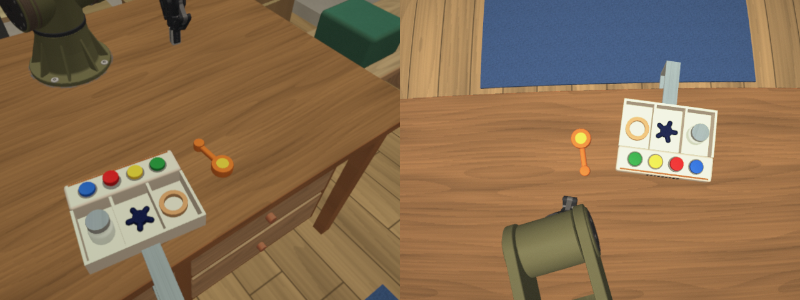

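The picture shows green, yellow and blue down and red standing up. The toys haven't moved (only pixels at the pressed keys changed), and the arm is clear of everything.

```bash
python3 -c "
from rig import bot
bot.finish_job()"
```

```text
the job is handed in; nothing more can be done
```

I pressed the green, blue and yellow keys in that order with the closed fingertips, and handed the job in after about 15.4 s on the robot's clock. Each press was stopped at about 8 N, well under the 20 N limit.

- **Keys:** in both cameras the three pressed caps now stand at about 60 mm (59.3–60.8), which is fully down. The red cap is still up at about 70 mm.
- **Toys:** comparing the pictures before and after shows changes only at the pressed keys, so the teether, ring, jar and rattle did not move. The arm ended clear of everything.
- **Disagreement:** the two cameras placed the keys about 4 mm apart horizontally. I used the mean, and every press bottomed out at the expected height.

No check failed. The hand-in itself reports no verdict.

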